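# Clear the divider out of a drawer so the torch fits, and shut it away

### The job

The torch is too long for either half of the open drawer in the low grey steel unit: slide the divider plate up out of its slots and lay it flat on top of the unit, beside the tape roll. Then lay the torch down in the drawer, across its whole width, and push the drawer fully home past its catch, leaving everything else where it is.

Things in the scene. Friction and masses are not known exactly. Their poses are not given: they have to be found in the camera images.
- drawer_unit: low grey steel one-drawer unit fixed on the bench to the right of the tall drawer cabinet; 112 (x) x 200 (y) x 95 mm high with its black plinth, flat top. Origin at the middle of its underside on the bench, z up; its front faces its own -x and the drawer slides out that way.
- drawer (a joint): how far the unit's drawer is open, in m: 0 = fully home with the front panel against the shell, 0.100 = fully out. A sprung roller catch resists with up to about 9 N between 0.016 and 0.007 and pulls the drawer home from about 0.005; elsewhere it slides at about 1 N and stays where it is left.
- drawer_floor (a point): point on the drawer's inner floor at the middle of the tray, 32 mm above the bench, axes as the unit's. The tray is 84 (x) x 180 (y) mm inside; side and rear walls 44 mm high, 3 thick. Slots for dividers on the inside of front and rear, at y = -45, 0 and +45 mm: 7 mm wide, between ribs 4 mm thick, 40 tall, standing 6 mm into the tray.
- drawer_front (a point): middle of the outer face of the drawer's front panel, 72 mm above the bench, 47 mm in front of drawer_floor; axes as the unit's, outwards is -x. The panel is 200 mm wide, 5 thick, 24 to 88 mm above the bench; a pull lip 70 mm wide stands out 14 mm along its foot, 30 to 39 mm up. Keep clear of the open carton right of it (world x under 0.37, y under -0.35, flap standing to 200 mm).
- divider: bright steel divider plate, 81 mm long (its x), 5 mm thick (its y), 50 mm high (its z); origin at the middle of its lower edge. At the start it stands on the drawer floor in the middle pair of slots, upright, its length along the unit's x, its upper 6 mm above the side walls; 60 to 130 g.
- divider_mid (a point): centre of the divider plate, 25 mm above its lower edge; axes as the divider's.
- torch: silver aluminium torch with a black eight-sided head, 160 mm long (its y; the head is at -y), 28 mm thick, head 31 mm; lying on the bench left of the tall drawer cabinet. Origin at the middle of its length on its underside, z up.
- tape_roll: black roll of tape, 66 mm across, 19 mm high, lying on top of the unit near its right end; origin at the middle of its underside. To be left there.
- block: brown sanding block 66 x 100 x 27 mm on the bench beside the tall cabinet, origin at the middle of its underside. To be left alone.
There are look-alikes about, which are no part of the job. Several things have the shape of the divider; the one meant has the colours described above.

How it is judged:
By the outcome, as a careful person would: the job done as asked, in the order asked, and still so for the second after the job is handed in, with the robot touching nothing.
It also fails if it takes over 72 s, if anything falls off the work surface, if the arm or the gripper's body presses on something with over 40 N, if the wrist force passes 120 N, or if a joint passes its speed limit or range.

### The arm

A 6-joint arm with a two-finger parallel gripper is mounted at the origin on the work surface; the furniture and walls round the work are solid. World frame = base frame: x ahead of the robot, y to its left, z up, the work surface at z = 0. Lengths are in m, angles in rad, forces in N, time in s.
With the tool pointing down it reaches from about 0.375 to 0.975 m from the base axis. Payload 3.8 kg.
Tool frame: the origin (TCP) lies at the very end of the fingers, on their centre line; the grasp point (between the pads) lies 19 mm behind it; z points along the fingers, y is the line along which they close (so a half turn about z gives the same grasp; the last joint's range is limited). The gripper opens to 88 mm and grips with 3 to 60 N. Pads are 18 mm wide; open, the fingers measure 123 mm over their backs; the gripper's body (75 mm by 187 mm) begins 45 mm behind the grasp point.
Start: joints at [1.11, 0.264, 1.604, -0, 1.274, -0.037], TCP at [0.278, 0.615, 0.239] pointing down, gripper open.
Joint ranges: [-2.63, 2.63], [-0.94, 2.18], [0.31, 2.57], [-1.31, 4.45], [0, 2.66], [-2.55, 2.55]. Speed limits (rad/s): [2.57, 2.57, 3.14, 3.14, 3.14, 3.14].

### API

Orientations are given as a unit quaternion [w, x, y, z].
In Python, from workcell import monitor, imaging, sign_off gives the robot as it stands. The module is installed in compiled form; this text tells all that it offers.
- The arm moves only by the tool play_rows, never from a script. Its argument "motion" is a list of rows, each a list of 5 numbers: the opening, from 0 (shut) to 1 (fully open), then the shift along the world's x, y, z in cm, then the turn about the world's z in rad. In form: [[jaw, dx, dy, dz, yaw], ...]. A call has 1 to 12 rows; each row shifts and turns the commanded pose from where the row before left it; what a row does not reach is not made up. A row lasts 1/10 s, in which the tool goes at most 50 mm and 8.59 degrees, less where a joint would pass 70% of its speed; a pose out of reach is approached as far as the arm can. A call is refused whole if a number of a shift passes 5 or a number of a turn 0.15, either way. A call with a gripper value outside its range is refused whole. The fingers move at their own pace and stop on an object; the grip force is fixed at half the most. Time passes only in rows, so rows that do not move let the fingers close. It gives the time, the measured TCP pose, the force, the opening and the grip force at its end, in the units of the state.
- monitor.state(): the state, without advancing time (a new reading comes with each control period).
- imaging.capture(name): name is "side" or "top"; returns a dict with "image" (384x512x3 uint8, red, green, blue), "depth" (384x512 float32, m along the optical axis (not along the pixel's ray), 0 where there is no reading), "fx", "fy", "cx", "cy" (pixels), "pose" (4x4, takes a point from camera to world coordinates). Camera axes: x right, y up, looking along -z (the intrinsics and any distortion apply to the point x, -y, -z); pixel columns grow to the right and rows downward; lengths in m; the calibration is good to about 2 mm. A picture is of the moment at which its call begins.
- sign_off(): hands the job in; it is judged then, once.
The state is a dict: "t": time; "joints": joint angles; "dq": joint speeds; "tau": joint torques, N m; "tcp_pos": TCP position; "ee_rot": TCP orientation; "wrist_force": force on the tool from outside, world axes, zero at the start; "ft_torque": the same for the moment, N m; "width": finger opening in m; "grip_force": force on a finger pad.
Only numpy, scipy, OpenCV 4.12 (cv2) and the standard library are available. Lean on these libraries where they do the work, as an engineer would, in place of code of your own. Each camera call takes 0.05 s, during which the arm holds its last target. There are 200 camera calls.

## Working session

There is one attempt and no reset: what is moved stays moved. The work goes in short steps, Python scripts to look and compute and a tool call to move; the robot and the scene stay as the last step left them, time stands still between calls to the robot, and variables do not carry over. Pictures are saved under pics/ and viewed, at most 10 in all, crops included, and the job is handed in when it is done.

Besides the shell and the picture viewer there is one more tool, called after "Request:" as name([rows], argument=value, ...), one row to a line, values as JSON. play_rows: Moves the arm, as the interface text tells. Its arguments: {"type":"object","properties":{"motion":{"type":"array"}},"required":["motion"]}

```bash
mkdir -p pics; cat > h.py <<'E'
import numpy as np, cv2
from workcell import monitor, imaging, sign_off
def cap(n):
    c=imaging.capture(n); np.savez(f'{n}.npz',**c); return c
def load(n): return dict(np.load(f'{n}.npz'))
def pts(c):
    h,w=c['depth'].shape; v,u=np.mgrid[0:h,0:w]; d=c['depth']
    p=np.stack([(u-c['cx'])/c['fx']*d,-(v-c['cy'])/c['fy']*d,-d],-1)
    return p@c['pose'][:3,:3].T+c['pose'][:3,3]
def save(img,name,s=1):
    cv2.imwrite('pics/'+name,cv2.resize(img[...,::-1],None,fx=s,fy=s,interpolation=cv2.INTER_CUBIC))
E
python3 - <<'E'
from h import *
s=monitor.state(); print({k:np.round(v,3).tolist() for k,v in s.items()})
for n in('top','side'):
    c=cap(n); save(c['image'],n+'0.png',1.5); print(n,c.keys(),c['fx'],c['cx'],c['cy'],np.round(c['pose'],3).tolist(),(c['depth']>0).mean())
E
```

```text
{'t': 0.0, 'joints': [1.11, 0.265, 1.605, 0.0, 1.274, -0.037], 'dq': [0.001, 0.001, 0.0, 0.001, 0.001, 0.002], 'tau': [0.001, -50.211, -35.688, 0.072, 0.029, -0.0], 'tcp_pos': [0.277, 0.615, 0.237], 'ee_rot': [-0.0, 0.21, 0.978, -0.001], 'wrist_force': [-0.063, 0.08, -0.175], 'ft_torque': [0.039, -0.01, -0.066], 'grip_force': 0.0, 'width': 0.088}
top dict_keys(['image', 'depth', 'fx', 'fy', 'cx', 'cy', 'pose']) 411.4749289329707 257.85445097262004 182.20919892950536 [[-0.028, 0.993, -0.111, 0.337], [-1.0, -0.029, -0.011, -0.001], [-0.014, 0.111, 0.994, 1.164], [0.0, 0.0, 0.0, 1.0]] 0.9959716796875
side dict_keys(['image', 'depth', 'fx', 'fy', 'cx', 'cy', 'pose']) 459.7391844779477 258.34952404034846 189.74142812757952 [[0.981, 0.146, -0.13, 0.318], [-0.195, 0.676, -0.71, -0.883], [-0.016, 0.722, 0.692, 0.947], [0.0, 0.0, 0.0, 1.0]] 0.9960428873697916
```

View pics/top0.png

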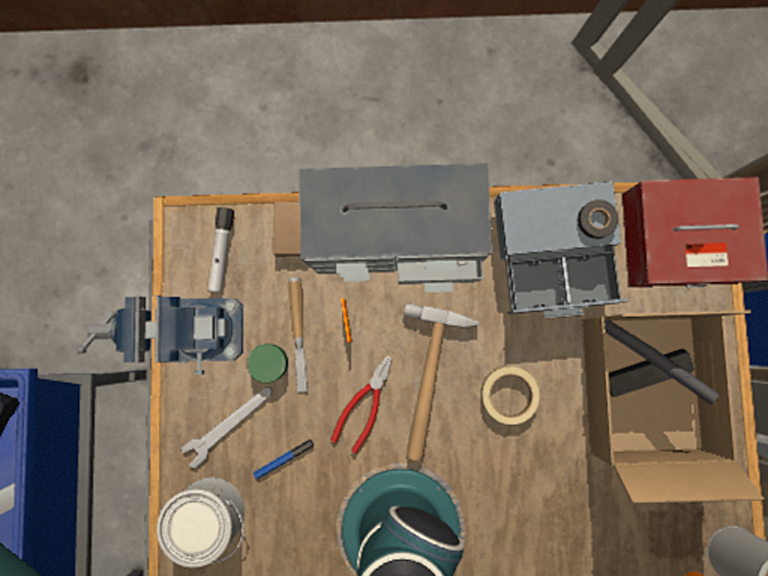

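View pics/side0.png

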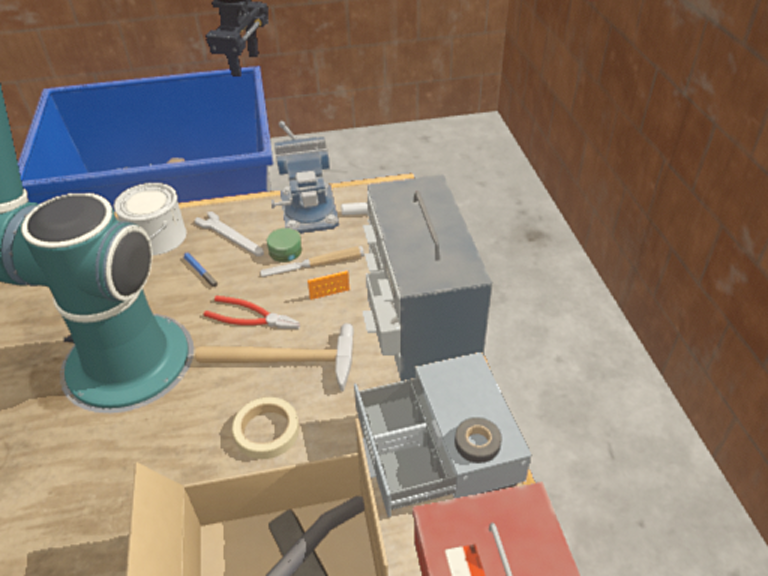

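The top view shows the unit at about (560,220), drawer open below it with a bright plate at (563,278), torch at (221,250) with its black head up (+x), tape roll at (598,218), and the carton at (670,400). The plate-shaped candidates are the bright steel one in the drawer slots (563,278), the orange one standing on the bench (346,320), and the grey label-like pieces at the tall cabinet (355,270) and (435,270). The first fits: it is bright steel and stands in the middle slots. I'll check it in an enlarged crop while measuring.

```bash
python3 - <<'E'
from h import *
c=load('top'); P=pts(c); im=c['image']
save(im[115:215,325:425],'crop1.png',6)
Z=P[...,2]
def rect(m,name):
    q=P[m][:,:2].astype(np.float32); r=cv2.minAreaRect(q); print(name,m.sum(),np.round(r[0],4),np.round(r[1],4),round(r[2],2),'z',np.round(np.percentile(Z[m],[5,50,95]),4))
def region(u0,v0,u1,v1):
    m=np.zeros(Z.shape,bool); m[v0:v1,u0:u1]=1; return m
def big(m):
    n,l,s,_=cv2.connectedComponentsWithStats(m.astype(np.uint8)); return l==1+np.argmax(s[1:,4])
U=region(325,118,416,215)
rect(big(U&(Z>.088)&(Z<.103)&(P[...,0]>.64)),'top')
rect(big(U&(Z>.103)&(Z<.125)),'tape')
rect(big(region(130,130,165,200)&(Z>.012)&(Z<.05)),'torch')
m=region(355,160,400,206)&(Z>.06)
for v in range(160,212,3):
    print(v,' '.join(f'{int(1000*z)}' for z in Z[v,330:420:3]))
print('sample pts', [np.round(P[v,u],3).tolist() for v,u in [(185,340),(185,376),(185,410),(135,350),(170,148),(140,149)]])
E
```

```text
Traceback (most recent call last):
ValueError: attempt to get argmax of an empty sequence
```

View pics/crop1.png

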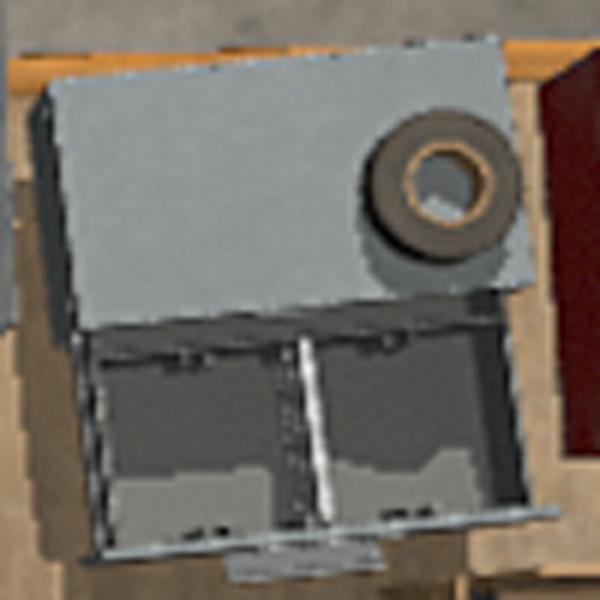

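The crop confirms it: the bright steel plate stands in the middle slots, from crop (305,340) to (328,522). The tape roll is near the right end of the unit top and the left part is free. The unit is yawed a few degrees. Next I'll fix the measurement.

```bash
cat > m.py <<'E'
from h import *
c=load('top'); im=c['image']; P=pts(c); Z=P[...,2]
print('samples',[np.round(P[v,u],3).tolist() for v,u in [(135,350),(190,350),(150,385),(170,148),(145,149),(250,320),(188,377)]])
def ray(uv,z):
    uv=np.atleast_2d(np.float64(uv)); d=np.c_[(uv[:,0]-c['cx'])/c['fx'],-(uv[:,1]-c['cy'])/c['fy'],-np.ones(len(uv))]@c['pose'][:3,:3].T
    o=c['pose'][:3,3]; return (o+d*((z-o[2])/d[:,2])[:,None])[:,:2]
E
python3 - <<'E'
from m import *
cr=lambda *a:[(325+(x+.5)/6-.5,115+(y+.5)/6-.5) for x,y in a]
print('top corners BL,BR,FL,FR'); T=ray(cr((50,85),(497,40),(85,330),(533,287)),.095); print(T.round(4), T.mean(0).round(4))
print('front panel top L,R'); print(ray(cr((88,558),(558,510)),.088).round(4))
print('divider',ray(cr((305,340),(328,522)),.082).round(4))
print('tape', ray(cr((445,185)),.114).round(4))
hsv=cv2.cvtColor(im,cv2.COLOR_RGB2HSV)
s=im[130:200,130:170]; m=np.zeros(Z.shape,bool); m[130:200,130:170]=1
g=m&((hsv[...,1]<50)|(hsv[...,2]<60))
n,l,st,_=cv2.connectedComponentsWithStats(g.astype(np.uint8)); k=1+np.argmax(st[1:,4])
r=cv2.minAreaRect(np.argwhere(l==k)[:,::-1].astype(np.float32)); b=cv2.boxPoints(r); print('torch px',r); print(ray(b,.016).round(4), ray([r[0]],.016).round(4))
for v in (170,180,135,150): print(v,[int(1000*z) for z in Z[v,135:163]])
E
```

```text
samples [[0.574, -0.236, 0.094], [0.434, -0.242, 0.028], [0.53, -0.323, 0.1], [0.508, 0.32, 0.021], [0.577, 0.314, 0.032], [0.272, -0.155, 0.003], [0.433, -0.302, 0.081]]
top corners BL,BR,FL,FR
[[ 0.5924 -0.1914]
 [ 0.6066 -0.3887]
 [ 0.4831 -0.2014]
 [ 0.4962 -0.3968]] [ 0.5446 -0.2946]
front panel top L,R
[[ 0.3841 -0.199 ]
 [ 0.3992 -0.4034]]
divider [[ 0.4775 -0.3002]
 [ 0.3971 -0.3054]]
tape [[ 0.5388 -0.3552]]
torch px ((146.99301147460938, 166.55868530273438), (11.277509689331055, 56.15111541748047), 6.788974285125732)
[[0.442  0.3492]
 [0.601  0.331 ]
 [0.5962 0.2989]
 [0.4373 0.3176]] [[0.5185 0.3243]]
170 [1, 0, 3, 1, -1, 1, 21, 23, 24, 25, 24, 23, 23, 21, 22, 8, 1, 0, 2, 2, -2, 2, 0, -1, 0, 0, -4, -1]
180 [1, 3, 0, 2, 3, 19, 23, 25, 24, 23, 23, 23, 24, 18, 2, 2, 2, 0, -3, 1, -2, -1, 4, -3, 0, 0, 0, -4]
135 [-2, 2, 0, 3, -1, 2, 1, -1, 2, 4, -2, -1, 1, 2, 4, -3, 2, -3, 3, -1, 0, 0, 0, -3, 1, 0, -1, 0]
150 [0, 0, 4, -2, 5, 0, 1, -1, 22, 26, 31, 26, 27, 32, 29, 31, 25, 24, 17, 14, -2, 2, 0, -1, -1, 1, 0, -1]
```

```bash
python3 - <<'E'
from m import *
X,Y=P[...,0],P[...,1]
def box(n,m): print(n,m.sum(),'x',np.percentile(X[m],[1,99]).round(3),'y',np.percentile(Y[m],[1,99]).round(3),'z',np.percentile(Z[m],[50,99]).round(3))
box('cab>.1',(X>.4)&(X<.8)&(Y>-.18)&(Y<.3)&(Z>.1))
box('toolbox>.06',(X>.41)&(X<.8)&(Y<-.405)&(Z>.06))
box('carton>.1',(X>.1)&(X<.42)&(Y<-.3)&(Z>.1))
for z in(.03,.06,.1): box(f'vise>{z}',(X>.3)&(X<.49)&(Y>.25)&(Y<.6)&(Z>z))
box('vise near torch x>.42',(X>.40)&(X<.6)&(Y>.2)&(Y<.45)&(Z>.06))
E
```

```text
samples [[0.574, -0.236, 0.094], [0.434, -0.242, 0.028], [0.53, -0.323, 0.1], [0.508, 0.32, 0.021], [0.577, 0.314, 0.032], [0.272, -0.155, 0.003], [0.433, -0.302, 0.081]]
cab>.1 8630 x [0.439 0.613] y [-0.15   0.143] z [0.209 0.242]
toolbox>.06 5845 x [0.425 0.604] y [-0.638 -0.436] z [0.102 0.121]
carton>.1 3120 x [0.101 0.37 ] y [-0.552 -0.348] z [0.128 0.201]
vise>0.03 2883 x [0.306 0.423] y [0.257 0.529] z [0.121 0.138]
vise>0.06 2690 x [0.317 0.423] y [0.298 0.529] z [0.123 0.138]
vise>0.1 2227 x [0.317 0.423] y [0.308 0.524] z [0.128 0.138]
vise near torch x>.42 344 x [0.4   0.425] y [0.307 0.449] z [0.129 0.137]
```

Request:
play_rows([
  [1,2,0,3,0.1],
  [1,2,-4,3,0.1],
  [1,2,-4.5,3,0.1],
  [1,2,-4.5,1,0.1],
  [1,2,-4.5,0,0.1],
  [1,2,-4.5,0,0],
  [1,1,-4.5,0,0],
  [1,0,-4.5,0,0],
  [1,0,-4.5,0,0],
  [1,0,-4.5,0,0],
  [1,0,-4.5,0,0],
  [1,0,-4.5,0,0],
])

```text
t: 1.3
tcp_pos: [0.4027, 0.1326, 0.3321]
ee_rot: [-0.0, -0.038, 0.999, -0.0]
wrist_force: [0.8, -0.7, 0.0]
width: 0.0876
grip_force: 0.0
```

Request:
play_rows([
  [1,0,-4.5,0,0],
  [1,0,-4.5,0,0],
  [1,0,-4.5,0,0],
  [1,0,-4.5,0,0],
  [1,0.5,-4.5,0,0],
  [1,0.5,-4.5,0,0],
  [1,0.5,-4.5,0,0],
  [1,0.5,-4.5,0,0],
  [1,0.5,-4,-3,0],
  [1,0.4,-2.8,-4,0],
  [1,0,0,-4,0],
  [1,0,0,-4,0],
])

```text
t: 2.5
tcp_pos: [0.4318, -0.2944, 0.1807]
ee_rot: [-0.0, -0.037, 0.999, 0.0]
wrist_force: [0.4, -0.2, -0.2]
width: 0.0883
grip_force: 0.0
```

Request:
play_rows([
  [1,0,0,-4,0],
  [1,0,0,-2,0],
  [1,0,0,0,0],
  [1,0,0,0,0],
  [1,0,0,0,0],
])

```text
t: 3.0
tcp_pos: [0.4335, -0.2943, 0.1245]
ee_rot: [0.001, -0.038, 0.999, -0.001]
wrist_force: [-0.3, 0.6, -0.3]
width: 0.0884
grip_force: 0.0
```

```bash
python3 - <<'E'
from h import *
print(monitor.state()['tcp_pos'])
c=cap('side'); save(c['image'][200:384,200:400],'s1.png',3.5)
E
```

```text
[ 0.43354978 -0.2942946   0.12454344]
```

View pics/s1.png

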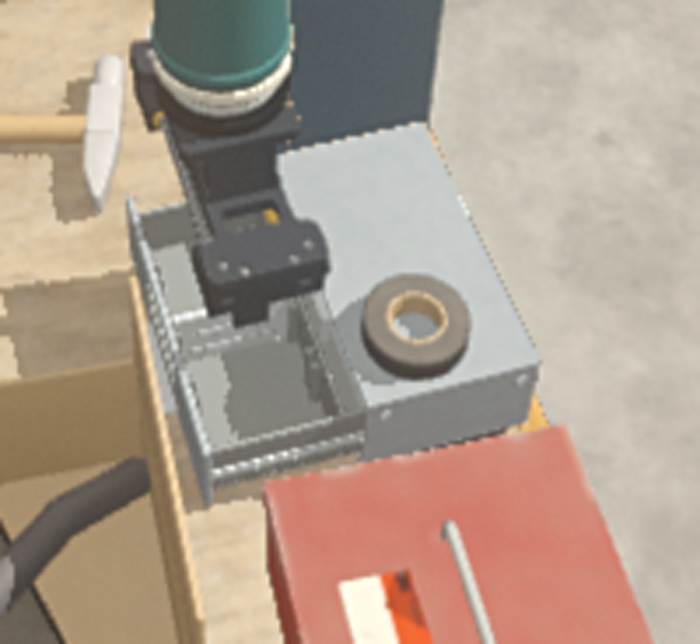

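The side crop shows the gripper over the drawer: jaws at about (265,250), the plate's bright edge at (185,318) below the fingers, and the tape roll at (415,325). The body clears the surroundings. Descending next.

Request:
play_rows([
  [1,0.3,-0.9,0,0],
  [1,0,0,-3,0],
  [1,0,0,-3,0],
  [1,0,0,-1.6,0],
  [1,0,0,0,0],
  [1,0,0,0,0],
  [0,0,0,0,0],
  [0,0,0,0,0],
  [0,0,0,0,0],
  [0,0,0,0,0],
  [0,0,0,0,0],
  [0,0,0,0,0],
])

```text
t: 4.25
tcp_pos: [0.4354, -0.3024, 0.0468]
ee_rot: [0.0, -0.038, 0.999, -0.0]
wrist_force: [-0.8, -0.7, 1.0]
width: 0.042
grip_force: 0.0
```

Request:
play_rows([
  [0,0,0,0,0],
  [0,0,0,0,0],
  [0,0,0,0,0],
  [0,0,0,0,0],
  [0,0,0,0,0],
  [0,0,0,0,0],
  [0,0,0,0,0],
  [0,0,0,0,0],
])

```text
t: 5.05
tcp_pos: [0.4354, -0.3026, 0.0467]
ee_rot: [0.0, -0.038, 0.999, -0.0]
wrist_force: [0.4, -1.0, -0.5]
width: 0.005
grip_force: 30.0
```

Request:
play_rows([
  [0,0,0,0.5,0],
  [0,0,0,1,0],
  [0,0,0,1,0],
  [0,0,0,1.5,0],
  [0,0,0,2,0],
  [0,0,0,2,0],
  [0,0,0,2,0],
  [0,0,0,2,0],
  [0,0,0,0,0],
])

```text
t: 5.95
tcp_pos: [0.4374, -0.3033, 0.1712]
ee_rot: [0.003, -0.038, 0.999, -0.002]
wrist_force: [0.4, -0.6, -0.5]
width: 0.0047
grip_force: 30.0
```

Request:
play_rows([
  [0,0.8,0,0,-0.14],
  [0,0.8,0,0,-0.14],
  [0,0.8,0,0,-0.14],
  [0,0.8,0,0,-0.14],
  [0,0.8,0,0,-0.14],
  [0,0.8,0,0,-0.14],
  [0,0.8,0,0,-0.14],
  [0,0.8,0.7,0,-0.14],
  [0,0.8,0.7,0,-0.14],
  [0,0.8,0.8,0,-0.14],
  [0,0.8,0.8,0,-0.14],
  [0,0.7,0.8,0,-0.035],
])

```text
t: 7.15
tcp_pos: [0.53, -0.2633, 0.1659]
ee_rot: [-0.001, 0.683, 0.731, 0.0]
wrist_force: [0.2, -0.7, -1.8]
width: 0.0049
grip_force: 30.0
```

Request:
play_rows([
  [0,0,0,0,0],
  [0,0,0,0,0],
  [0,0,0,0,0],
])

```text
t: 7.45
tcp_pos: [0.5298, -0.2645, 0.1664]
ee_rot: [-0.0, 0.681, 0.732, -0.0]
wrist_force: [0.5, 0.0, -1.6]
width: 0.0047
grip_force: 30.0
```

```bash
python3 - <<'E'
from h import *
s=monitor.state(); print(s['tcp_pos'],s['ee_rot'],s['joints'],s['width'])
c=cap('side'); save(c['image'][150:350,200:400],'s2.png',3)
E
```

```text
[ 0.52979377 -0.26445482  0.16635813] [-4.28137408e-04  6.80948930e-01  7.32330765e-01 -1.49051468e-04] [-5.04996489e-01  1.64821984e-01  1.86126579e+00 -9.16537316e-05
  1.11640782e+00 -5.77637115e-01] 0.004695268214661295
```

View pics/s2.png

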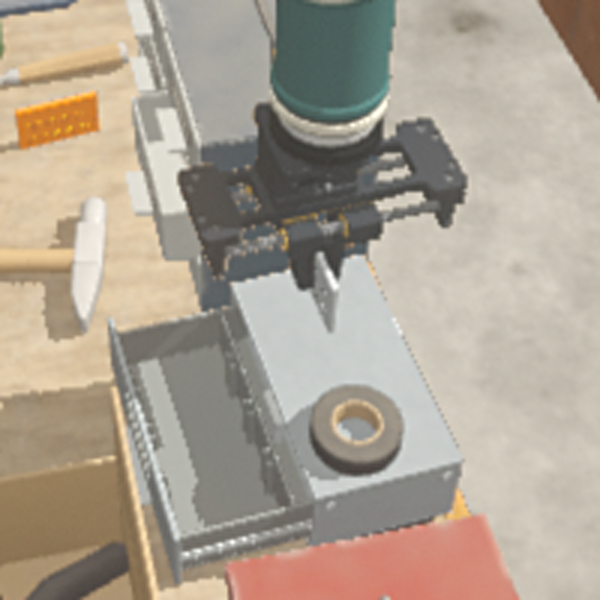

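The plate is held upright at (325,290) over the free part of the top, and the drawer is now empty. Lowering it until it touches.

Request:
play_rows([
  [0,0,0,-2,0],
  [0,0,0,-2,0],
  [0,0,0,-1,0],
  [0,0,0,0,0],
  [0,0,0,-0.2,0],
  [0,0,0,-0.2,0],
  [0,0,0,0,0],
  [0,0,0,0,0],
])

```text
t: 8.3
tcp_pos: [0.5308, -0.2647, 0.1133]
ee_rot: [0.001, 0.681, 0.732, 0.0]
wrist_force: [-0.1, 0.4, -0.9]
width: 0.0044
grip_force: 30.0
```

Request:
play_rows([
  [0,0,0,-0.1,0],
  [0,0,0,-0.1,0],
  [0,0,0,-0.1,0],
  [0,0,0,0,0],
  [0,0,0,0,0],
])

```text
t: 8.8
tcp_pos: [0.5304, -0.2645, 0.1097]
ee_rot: [0.0, 0.681, 0.732, 0.0]
wrist_force: [1.3, 0.4, -1.5]
width: 0.0047
grip_force: 30.0
```

Request:
play_rows([
  [0,0,0,-0.1,0],
  [0,0,0,-0.1,0],
  [0,0,0,0,0],
  [0,0,0,0,0],
])

```text
t: 9.2
tcp_pos: [0.5305, -0.2645, 0.1096]
ee_rot: [0.0, 0.681, 0.732, 0.0]
wrist_force: [-3.6, 2.7, 9.9]
width: 0.0047
grip_force: 30.0
```

Request:
play_rows([
  [0,0,0,0.15,0],
  [0.8,0,0,0,0],
  [0.8,0,0,0,0],
  [0.8,0,0,0,0],
  [0.8,0,0,0,0],
  [0.8,0,0,0,0],
  [0.8,0,0,0,0],
  [0.8,0,0,0,0],
  [0.8,0,0,0,0],
  [0.8,0,0,0,0],
  [0.8,0,0,1,0],
  [0.8,0,0,0.5,0],
])

```text
t: 10.4
tcp_pos: [0.5308, -0.2647, 0.1253]
ee_rot: [0.001, 0.681, 0.732, 0.0]
wrist_force: [1.0, -0.5, 0.7]
width: 0.0707
grip_force: 0.0
```

Request:
play_rows([
  [0.8,0,0,0,0],
  [0.8,0,0,0,0],
  [0.8,0,0,0,0],
  [0.8,0,0,0,0],
])

```text
t: 10.8
tcp_pos: [0.5301, -0.2643, 0.1239]
ee_rot: [-0.0, 0.681, 0.732, -0.0]
wrist_force: [-0.0, -2.1, -0.4]
width: 0.0703
grip_force: 0.0
```

```bash
python3 - <<'E'
from h import *
s=monitor.state(); print(s['tcp_pos'],s['width'],s['wrist_force'])
c=cap('side'); save(c['image'][170:320,230:380],'s3.png',4)
E
```

```text
[ 0.53011188 -0.26434303  0.12386872] 0.07030091790830936 [-0.02997579 -2.05218949 -0.36077888]
```

View pics/s3.png

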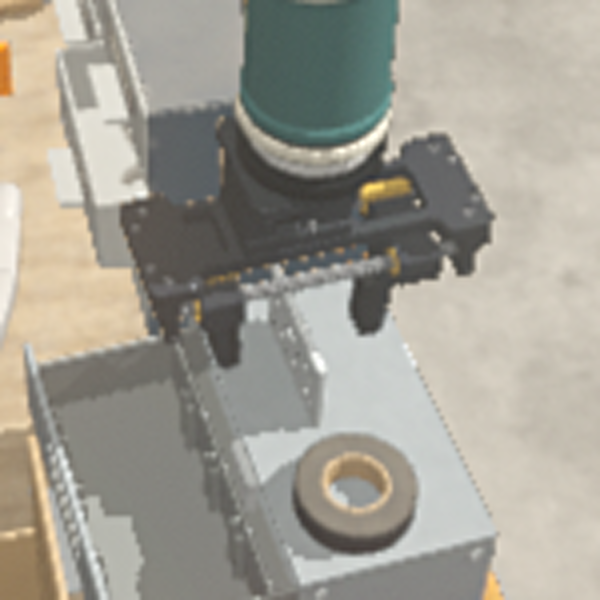

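The plate is standing free at about (300,350) between the open fingers, which are at (228,335) and (370,300). I'll tip it over towards +x with the near finger.

Request:
play_rows([
  [0.8,1,0.1,0,0],
  [0.8,1,0.1,0,0],
  [0.8,0.5,0,0,0],
  [0.8,0.4,0,0,0],
  [0.8,0.4,0,0,0],
  [0.8,0.4,0,0,0],
  [0.8,0.4,0,0,0],
  [0.8,0.3,0,0,0],
  [0.8,0,0,0,0],
  [0.8,0,0,0,0],
  [0.8,0,0,0,0],
  [0.8,0,0,0,0],
])

```text
t: 12.05
tcp_pos: [0.5742, -0.2625, 0.1242]
ee_rot: [-0.0, 0.681, 0.732, -0.0]
wrist_force: [-0.9, -0.0, 0.5]
width: 0.0707
grip_force: 0.0
```

```bash
python3 - <<'E'
from h import *
s=monitor.state(); print(s['tcp_pos'],s['width'],s['wrist_force'])
c=cap('side'); P=pts(c); m=(P[...,2]>.104)&(P[...,2]<.16)&(abs(P[...,0]-.555)<.03)&(P[...,1]>-.31)&(P[...,1]<-.2)
print(m.sum(),np.round([np.percentile(P[m],[2,98],axis=0)],3) if m.sum() else '')
for u in range(0,1): pass
save(c['image'][170:320,230:380],'s4.png',4)
E
```

```text
[ 0.57418093 -0.26245271  0.12416668] 0.07070497923895111 [-0.89993315 -0.00157734  0.48950759]
69 [[[ 0.525 -0.278  0.125]
  [ 0.54  -0.263  0.16 ]]]
```

View pics/s4.png

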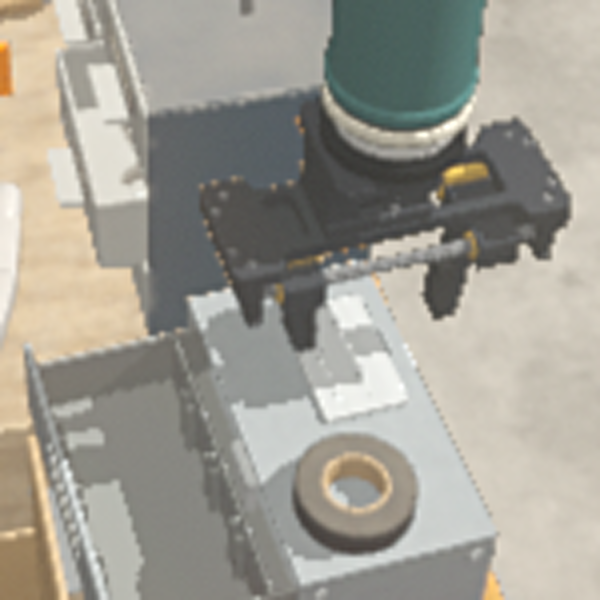

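The plate lies flat on the top at (355,370), clear of the tape roll at (355,490). Going for the torch.

Request:
play_rows([
  [0.8,0,0,4,0],
  [0.8,0,0,4.5,0],
  [0.8,-1,0,4.5,0],
  [0.8,-1,1,4,0],
  [0.8,-1,4,3,0.1],
  [0.8,-1,4.3,0,0.14],
  [0.8,-1,4.3,0,0.14],
  [0.8,-1,4.3,0,0.14],
  [0.8,-1,4.3,0,0.14],
  [0.8,-1,4.3,0,0.14],
  [0.8,0,4.3,0,0.14],
  [0.8,0,4.3,0,0.14],
])

```text
t: 13.3
tcp_pos: [0.4939, 0.0893, 0.324]
ee_rot: [0.001, 0.205, 0.979, 0.0]
wrist_force: [0.6, -0.1, 0.6]
width: 0.0706
grip_force: 0.0
```

Request:
play_rows([
  [0.8,0,4.3,0,0.14],
  [0.8,0,4.3,0,0.14],
  [0.8,0,4.3,0,0.02],
  [0.8,0,4.3,0,0],
  [0.8,0,4,0,0],
  [0.8,0,2,-2,0],
  [0.8,0,0,-3,0],
  [0.8,0,0,0,0],
  [0.8,0,0,0,0],
  [0.8,0,0,0,0],
])

```text
t: 14.3
tcp_pos: [0.4953, 0.3196, 0.2754]
ee_rot: [0.001, 0.06, 0.998, 0.001]
wrist_force: [-0.3, -0.5, 0.5]
width: 0.0707
grip_force: 0.0
```

Request:
play_rows([
  [0.8,0.1,0.7,-4,0],
  [0.8,0,0,-4.5,0],
  [0.8,0,0,-4.5,0],
  [0.8,0,0,-4.5,0],
  [0.8,0,0,-4,0],
  [0.8,0,0,-3,0],
  [0.8,0,0,0,0],
  [0.8,0,0,0,0],
  [0.8,0,0,0,0],
])

```text
t: 15.2
tcp_pos: [0.4981, 0.3279, 0.0318]
ee_rot: [0.002, 0.06, 0.998, 0.002]
wrist_force: [-0.4, -0.6, 0.5]
width: 0.0701
grip_force: 0.0
```

Request:
play_rows([
  [0.8,0,0,-1.2,0],
  [0.8,0,0,-1,0],
  [0.8,0,0,0,0],
  [0,0,0,0,0],
  [0,0,0,0,0],
  [0,0,0,0,0],
  [0,0,0,0,0],
  [0,0,0,0,0],
  [0,0,0,0,0],
  [0,0,0,0,0],
  [0,0,0,0,0],
  [0,0,0,0,0],
])

```text
t: 16.4
tcp_pos: [0.4957, 0.3269, 0.0068]
ee_rot: [0.0, 0.059, 0.998, 0.0]
wrist_force: [-0.6, 0.9, 1.3]
width: 0.0249
grip_force: 30.0
```

Request:
play_rows([
  [0,0,0,2,0],
  [0,0,0,4,0],
  [0,0,0,4.5,0],
  [0,0,0,4.5,0],
  [0,0,0,4.5,0],
  [0,0,0,4.5,0],
  [0,-0.5,-1,4.5,0],
  [0,-0.5,-4,2.5,0],
  [0,-0.5,-4.3,0,-0.14],
  [0,-0.5,-4.3,0,-0.14],
  [0,-0.5,-4.3,0,-0.14],
  [0,-0.5,-4.3,0,-0.14],
])

```text
t: 17.6
tcp_pos: [0.4645, 0.1031, 0.3159]
ee_rot: [-0.0, 0.335, 0.942, -0.0]
wrist_force: [-0.0, 0.3, -2.2]
width: 0.0246
grip_force: 30.0
```

Request:
play_rows([
  [0,-0.5,-4.3,0,-0.14],
  [0,-0.5,-4.3,0,-0.14],
  [0,-0.5,-4.3,0,-0.14],
  [0,-0.5,-4.3,0,-0.14],
  [0,-0.5,-4.3,0,-0.14],
  [0,-0.5,-4.3,0,-0.12],
  [0,0,-4.3,0,0],
  [0,0,-4.3,0,0],
  [0,0,-4.3,0,0],
  [0,0,0,0,0],
  [0,0,0,0,0],
  [0,0,0,0,0],
])

```text
t: 18.8
tcp_pos: [0.4352, -0.2813, 0.316]
ee_rot: [-0.001, 0.681, 0.732, 0.0]
wrist_force: [0.5, 0.4, -2.3]
width: 0.0247
grip_force: 30.0
```

Request:
play_rows([
  [0,0,0,-4,0],
  [0,0,0,-4.5,0],
  [0,0,0,-4.5,0],
  [0,0,0,-4.5,0],
  [0,0,0,0,0],
  [0,0,0,0,0],
  [0,0,0,0,0],
])

```text
t: 19.5
tcp_pos: [0.4376, -0.2829, 0.1447]
ee_rot: [0.002, 0.681, 0.732, 0.0]
wrist_force: [0.0, -0.5, -0.9]
width: 0.0248
grip_force: 30.0
```

```bash
python3 - <<'E'
from h import *
s=monitor.state(); print(s['tcp_pos'],s['ee_rot'],s['wrist_force'])
for n in('side','top'):
    c=cap(n); P=pts(c); 
    if n=='side': save(c['image'][170:360,210:400],'s5.png',3)
    T=np.array([.437,-.303]);a=.072
    L=(P[...,:2]-T)@np.array([[np.cos(a),-np.sin(a)],[np.sin(a),np.cos(a)]]); z=P[...,2]
    m=(z>.125)&(z<.175)&(abs(L[...,0])<.03)&(abs(L[...,1])<.12)
    for lo in np.arange(-.12,.12,.02):
        k=m&(L[...,1]>lo)&(L[...,1]<lo+.02)
        if k.sum()>5: print(n,round(lo,2),k.sum(),'ly',np.percentile(L[k][:,1],[1,99]).round(3),'lx',np.percentile(L[k][:,0],[2,98]).round(3),'z',np.percentile(z[k],[5,95]).round(3))
E
```

```text
[ 0.43763111 -0.28292832  0.14473438] [2.44812886e-03 6.80809873e-01 7.32456009e-01 3.43270726e-04] [ 0.01860441 -0.51460812 -0.88262787]
side -0.1 117 ly [-0.085 -0.08 ] lx [-0.011  0.017] z [0.143 0.169]
side -0.08 131 ly [-0.079 -0.061] lx [-0.012  0.017] z [0.158 0.169]
side -0.06 103 ly [-0.06 -0.04] lx [-0.012  0.016] z [0.158 0.169]
side -0.04 98 ly [-0.04 -0.02] lx [-0.01   0.015] z [0.155 0.166]
side -0.02 91 ly [-0.019 -0.001] lx [-0.009  0.014] z [0.154 0.165]
side 0.0 207 ly [0.001 0.019] lx [-0.023  0.028] z [0.148 0.171]
side 0.02 71 ly [0.02  0.039] lx [-0.006  0.017] z [0.156 0.165]
side 0.04 23 ly [0.049 0.06 ] lx [-0.002  0.015] z [0.156 0.164]
top 0.02 50 ly [0.021 0.04 ] lx [-0.01   0.026] z [0.151 0.165]
top 0.04 84 ly [0.04 0.06] lx [-0.01   0.014] z [0.155 0.165]
top 0.06 88 ly [0.06  0.079] lx [-0.009  0.013] z [0.151 0.164]
```

View pics/s5.png

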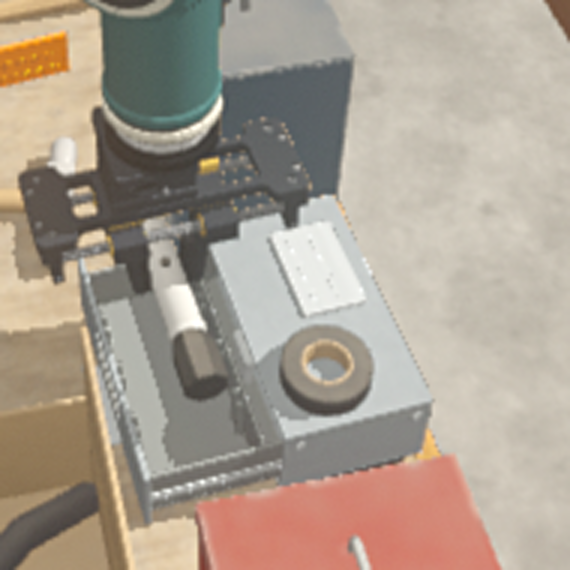

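The torch hangs level and lengthwise over the tray, with its head at (200,365). The plate is flat at (318,265) and the tape is untouched. Shifting 4 mm to +y, then lowering.

Request:
play_rows([
  [0,-0.2,0.4,0,0],
  [0,0,0,-3,0],
  [0,0,0,-3,0],
  [0,0,0,-2,0],
  [0,0,0,-1,0],
  [0,0,0,-0.5,0],
  [0,0,0,0,0],
  [0,0,0,0,0],
  [0,0,0,0,0],
])

```text
t: 20.5
tcp_pos: [0.4345, -0.2789, 0.0479]
ee_rot: [0.001, 0.681, 0.732, 0.0]
wrist_force: [-0.2, 0.6, -2.1]
width: 0.0249
grip_force: 30.0
```

Request:
play_rows([
  [0,0,0,-0.3,0],
  [0,0,0,-0.3,0],
  [0,0,0,-0.15,0],
  [0,0,0,0,0],
  [0,0,0,0,0],
])

```text
t: 21.0
tcp_pos: [0.4335, -0.2782, 0.039]
ee_rot: [-0.0, 0.681, 0.732, -0.0]
wrist_force: [0.0, 0.4, -1.4]
width: 0.0252
grip_force: 30.0
```

Request:
play_rows([
  [0,0,0,-0.1,0],
  [0,0,0,0,0],
  [0.4,0,0,0,0],
  [0.4,0,0,0,0],
  [0.4,0,0,0,0],
  [0.4,0,0,0,0],
  [0.4,0,0,0,0],
  [0.4,0,0,0,0],
])

```text
t: 21.8
tcp_pos: [0.4335, -0.2783, 0.038]
ee_rot: [-0.0, 0.681, 0.732, -0.0]
wrist_force: [-0.3, 0.0, 0.8]
width: 0.0353
grip_force: 0.0
```

Request:
play_rows([
  [0.4,0,0,2,0],
  [0.4,0,0,4,0],
  [0.4,0,0,4,0],
  [0.4,0,0,4,0],
  [0,-2,0,2,0],
  [0,-3,0,0,0],
  [0,-3.2,0,0,0],
  [0,0,0,0,0],
  [0,0,0,0,0],
  [0,0,0,0,0],
])

```text
t: 22.8
tcp_pos: [0.3523, -0.2784, 0.1983]
ee_rot: [0.0, 0.681, 0.732, 0.0]
wrist_force: [0.9, -0.5, 0.3]
width: 0.0001
grip_force: 0.0
```

```bash
python3 - <<'E'
from h import *
s=monitor.state(); print(s['tcp_pos'],s['width'],s['wrist_force'])
c=cap('side'); P=pts(c)
T=np.array([.437,-.303]);a=.072
L=(P[...,:2]-T)@np.array([[np.cos(a),-np.sin(a)],[np.sin(a),np.cos(a)]]); z=P[...,2]
m=(z>.04)&(z<.072)&(abs(L[...,0])<.032)&(abs(L[...,1])<.087)
print(m.sum(),np.percentile(L[m],[1,99],axis=0).round(3),np.percentile(z[m],[5,95]))
save(c['image'][170:360,210:400],'s6.png',3)
E
```

```text
[ 0.35225906 -0.2784167   0.19825166] 8.224237952890841e-05 [ 0.90205073 -0.47372776  0.28306878]
721 [[-0.015 -0.078]
 [ 0.015  0.086]] [0.04785514 0.06306803]
```

View pics/s6.png

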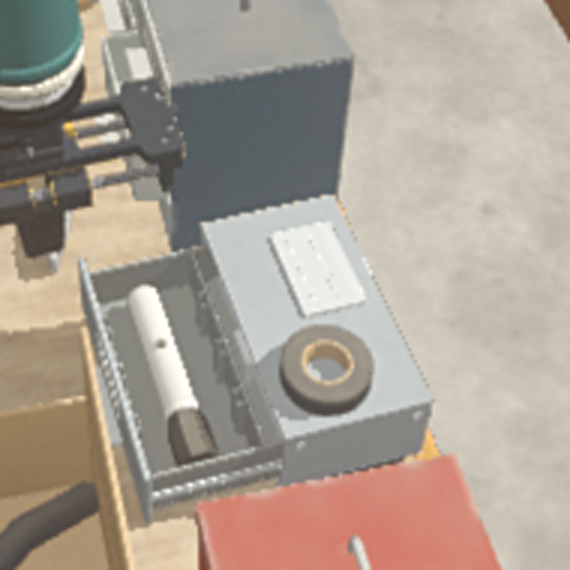

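The torch lies flat across the tray at (170,370), inside both side walls. The gripper is now in front of the drawer. Lowering it before pushing.

Request:
play_rows([
  [0,0,0,-4,0],
  [0,0,0,-4,0],
  [0,0,0,-4,0],
  [0,0,0,-1.8,0],
  [0,0,0,0,0],
  [0,0,0,0,0],
  [0,0.5,0,0,0],
  [0,0.5,0,0,0],
  [0,0.5,0,0,0],
  [0,0.5,0,0,0],
  [0,0.5,0,0,0],
  [0,0,0,0,0],
])

```text
t: 24.05
tcp_pos: [0.3775, -0.2784, 0.0604]
ee_rot: [0.0, 0.681, 0.732, 0.0]
wrist_force: [0.7, 0.3, 0.0]
width: 0.0003
grip_force: 0.0
```

Request:
play_rows([
  [0,0.5,0,0,0],
  [0,0.7,0,0,0],
  [0,0.7,0.1,0,0],
  [0,0.7,0,0,0],
  [0,0.7,0.1,0,0],
  [0,0.7,0,0,0],
  [0,0.7,0.1,0,0],
  [0,0.7,0,0,0],
  [0,0.7,0.1,0,0],
  [0,0.7,0,0,0],
  [0,0.5,0.1,0,0],
  [0,0,0,0,0],
])

```text
t: 25.25
tcp_pos: [0.4505, -0.2733, 0.0603]
ee_rot: [0.0, 0.681, 0.732, 0.0]
wrist_force: [0.4, 0.0, -0.4]
width: 0.0003
grip_force: 0.0
```

Request:
play_rows([
  [0,0.4,0,0,0],
  [0,0.4,0,0,0],
  [0,0.4,0.1,0,0],
  [0,0.4,0,0,0],
  [0,0.3,0,0,0],
  [0,0.3,0,0,0],
])

```text
t: 25.85
tcp_pos: [0.4676, -0.272, 0.0599]
ee_rot: [-0.004, 0.681, 0.733, -0.003]
wrist_force: [-23.6, -3.3, 17.5]
width: 0.0002
grip_force: 12.4
```

```bash
python3 - <<'E'
from h import *
s=monitor.state(); print(s['tcp_pos'],s['wrist_force'])
c=cap('side'); P=pts(c); O=np.array([.5446,-.2946]);a=.072
L=(P[...,:2]-O)@np.array([[np.cos(a),-np.sin(a)],[np.sin(a),np.cos(a)]]); z=P[...,2]
for y0 in(-.085,-.06,.085):
    m=(abs(L[...,1]-y0)<.008)&(z>.075)&(z<.1)&(L[...,0]>-.2)&(L[...,0]<.03)
    print(y0,np.sort(L[m][:,0]).round(3)[:6],[(round(lo,3),round(float(np.median(z[m&(abs(L[...,0]-lo)<.003)])),3)) for lo in np.arange(-.09,-.03,.006) if (m&(abs(L[...,0]-lo)<.003)).any()])
E
```

```text
[ 0.46764077 -0.27203889  0.05988535] [-23.56562204  -3.25031881  17.53609409]
-0.085 [-0.184 -0.184 -0.184 -0.184 -0.059 -0.059] [(np.float64(-0.06), 0.084), (np.float64(-0.054), 0.088), (np.float64(-0.048), 0.095), (np.float64(-0.042), 0.095), (np.float64(-0.036), 0.095)]
-0.06 [-0.182 -0.182 -0.182 -0.182 -0.058 -0.058] [(np.float64(-0.06), 0.084), (np.float64(-0.054), 0.088), (np.float64(-0.048), 0.094), (np.float64(-0.042), 0.095)]
0.085 [-0.021 -0.016 -0.014 -0.012 -0.01  -0.008] []
```

Request:
play_rows([
  [0,-1,0,0,0],
  [0,-2,0,0,0],
  [0,-3,0,0,0],
  [0,-3,0,3,0],
  [0,-1,0,4,0],
  [0,0,2,4,0],
  [0,0,4,4,0],
  [0,0,4.5,4,0],
  [0,0,4.5,0,0],
  [0,0,4.5,0,0],
  [0,0,0,0,0],
  [0,0,0,0,0],
])

```text
t: 27.1
tcp_pos: [0.3719, -0.0887, 0.2389]
ee_rot: [0.001, 0.68, 0.733, 0.0]
wrist_force: [-0.4, 0.1, -0.4]
width: 0.0006
grip_force: 0.0
```

```bash
python3 - <<'E'
from h import *
s=monitor.state(); print(s['tcp_pos'],s['wrist_force'])
t=cap('top'); c=cap('side'); O=np.array([.5446,-.2946]);a=.072
for n,c in(('side',c),('top',t)):
  P=pts(c); L=(P[...,:2]-O)@np.array([[np.cos(a),-np.sin(a)],[np.sin(a),np.cos(a)]]); z=P[...,2]
  for y0 in(-.085,-.06,-.03,0,.03,.06,.085):
    m=(abs(L[...,1]-y0)<.008)&(z>.06)&(z<.1)&(L[...,0]>-.1)&(L[...,0]<.0)
    print(n,y0,[(round(lo*1000),round(1000*float(np.median(z[m&(abs(L[...,0]-lo)<.002)])))) for lo in np.arange(-.072,-.04,.004) if (m&(abs(L[...,0]-lo)<.002)).any()])
a=cv2.resize(c['image'][:1,:1],(1,1))
A=cv2.resize(t['image'][115:215,320:420],(400,400),interpolation=3); S=cv2.resize(cap('side')['image'][220:340,230:350],(400,400),interpolation=3)
save(np.hstack([A,S]),'f.png')
E
```

```text
[ 0.37194296 -0.08870661  0.23889611] [-0.41322455  0.05868551 -0.40165495]
side -0.085 [(-60, 71), (-56, 86), (-52, 94), (-48, 95), (-44, 94)]
side -0.06 [(-60, 74), (-56, 87), (-52, 94), (-48, 94), (-44, 95)]
side -0.03 [(-60, 72), (-56, 86), (-52, 94), (-48, 95), (-44, 93)]
side 0 [(-60, 75), (-56, 87), (-52, 94), (-48, 93), (-44, 94)]
side 0.03 [(-60, 77), (-56, 86), (-52, 94), (-48, 95), (-44, 94)]
side 0.06 [(-60, 77), (-56, 87), (-52, 94), (-48, 95), (-44, 94)]
side 0.085 [(-60, 72), (-56, 85), (-52, 95), (-48, 94), (-44, 94)]
top -0.085 [(-60, 80), (-56, 89), (-52, 95), (-48, 94), (-44, 94)]
top -0.06 [(-60, 82), (-56, 88), (-52, 94), (-48, 95), (-44, 95)]
top -0.03 [(-60, 80), (-56, 89), (-52, 95), (-48, 94), (-44, 96)]
top 0 [(-60, 81), (-56, 88), (-52, 94), (-48, 95), (-44, 95)]
top 0.03 [(-60, 82), (-56, 88), (-52, 94), (-48, 95), (-44, 96)]
top 0.06 [(-60, 81), (-56, 88), (-52, 95), (-48, 95), (-44, 95)]
top 0.085 [(-60, 85), (-56, 90), (-52, 95), (-48, 95), (-44, 96)]
```

View pics/f.png

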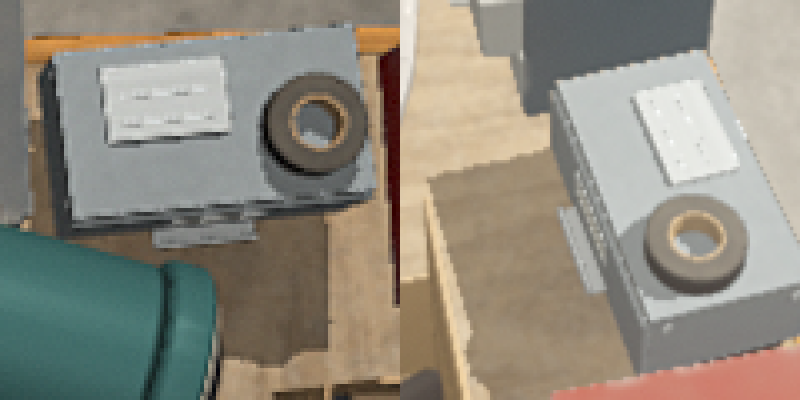

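Both views show the drawer fully shut, with the panel against the shell and no gap. The plate is flat on the top at (165,100) and the tape is in place at (315,120). The arm is touching nothing.

```bash
python3 -c "from workcell import sign_off; print(sign_off())"
```

```text
the job is handed in; nothing more can be done
None
```

The job is handed in: the divider lies flat on the unit beside the tape roll, the torch lies across the drawer, and the drawer is shut to its stop, with about 27 s of the 72 s used.

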